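# Pin and hold the plate clamp shut

### The arm

A 7-joint arm with a two-finger parallel gripper is mounted at the origin on the work surface. World frame = base frame: x ahead of the robot, y to its left, z up, the work surface at z = 0. Lengths are in m, angles in rad, forces in N, time in s.
With the tool pointing down it reaches from about 0.4 to 0.85 m from the base axis. Payload 6.9 kg.
Tool frame: the origin (TCP) lies on the front face of the gripper's body, between the roots of the fingers; the fingertips stand 73 mm ahead of it and the grasp point (between the pads) lies 54 mm ahead of it; z points along the fingers, y is the direction in which the jaws open and shut (so a half turn about z gives the same grasp; the last joint's range is limited). The gripper opens to 85 mm and grips with 20 to 120 N. Pads are 22 mm wide; open, the fingers measure 114 mm over their backs; the gripper's body (76 mm by 85 mm) begins 54 mm behind the grasp point. The pads swing forward as they close: fully open they stand 13 mm farther back than shut.
Start: joints at [-1.065, 0.507, -0.238, 1.5, 0.126, 1.149, -0.155], TCP at [0.243, 0.576, 0.304] pointing down, gripper open.
Joint ranges: [-3.08, 3.08], [-0.24, 2.05], [-1.43, 1.35], [0, 2.5], [-1.52, 4.66], [0.17, 1.96], [-2.89, 2.89]. Speed limits (rad/s): [2.39, 2.39, 3.14, 3.14, 3.14, 3.14, 3.14].

### API

Orientations are given as a rotation vector (axis times angle).
In Python, from station import ctrl gives the robot as it stands. The module is installed in compiled form; this text tells all that it offers.
- The arm moves only by the tool move_arm, never from a script. Its argument "steps" is a list that holds one entry, the list of rows, each a list of 6 numbers: the shift along the tool's x, y, z each as a share of 0.06 m, from -1 to 1, then the turn, a rotation vector about the tool's x, y, z each as a share of 90 degrees, from -1 to 1. In form: [[[x, y, z, ax, ay, az], ...]]. A call has 1 to 20 rows; each row shifts and turns the commanded pose from where the row before left it, along the tool's axes as they then stand; what a row does not reach is not made up. A row lasts 1/8 s, in which the tool goes at most 62.5 mm and 10.7 degrees, less where a joint would pass 70% of its speed; a pose out of reach is approached as far as the arm can. A call with a number of a shift or a turn outside -1 to 1 is refused whole. A call with a gripper value outside its range is refused whole. "jaw" is the finger opening in mm, from 0 to 85.4, set as the call begins (left out, the last holds). The fingers move at their own pace and stop on an object; "squeeze" is the grip in N (left out, the last holds). Time passes only in rows, so rows that do not move let the fingers close. It gives the time, the measured TCP pose, the force and the opening at its end, in the units of the state.
- ctrl.sense(): the state, without advancing time (a new reading comes with each control period).
- ctrl.capture(name): name is "scene" or "top"; returns the picture (384x512x3 uint8, red, green, blue); there is no depth.
- ctrl.camera_info(name): a dict with "vertical_fov" (degrees; the focal length in pixels is half the picture's height over the tangent of half this angle, whatever the lens; pixels are square), "cx", "cy" (the principal point, pixels), "distortion" ([k1, k2, p1, p2, k3] as OpenCV has them; the pictures are not rectified), "position" and "rotation" of the camera in the world. Camera axes: x right, y down, z forward; pixel columns grow to the right and rows downward; lengths in m; the calibration is good to about 2 mm. A picture is of the moment at which its call begins. camera_info takes no time and is no camera call.
- ctrl.close_job(): hands the job in, once; it reports no verdict.
Trained networks look in the newest picture that a camera, given by its name, has taken for a name from the list of things; names that differ only in an ending like _2 or _b are one class to them, and where a whole thing is asked for, a point or a joint stands for the part that bears it (a point fixed in the world has none). Each returns a list of dicts, best first, with "conf" (0 to 1); they miss things now and then, are a little off and sometimes report something else, mostly with a low value. They report only what shows in the picture. A call takes as long as a camera call. They do not tell look-alikes from the thing itself.
- ctrl.look_for(name, camera): "centre" ([x, y, z] in m, in the coordinates of the camera as it stood for that picture, good to about 4 mm: the middle of the surface that is visible of it).
- ctrl.trace(name, camera): "mask" (384x512 bool, what is visible of it).
- ctrl.landmark_of(name, camera): "centre" ([x, y, z] in m, in the coordinates of the camera as it stood for that picture, good to about 4 mm: a listed point, or the origin of a listed thing).
The state is a dict: "time": time; "qpos": joint angles; "qd": joint speeds; "effort": joint torques, N m; "tcp_pos": TCP position; "ee_rot": TCP orientation; "wrist_force": force on the tool from outside, world axes, zero at the start; "torque": the same for the moment, N m; "finger_gap": opening from 0.0 (shut) to 1.0 (fully open).
Only numpy, scipy, OpenCV 4.12 (cv2) and the standard library are available. Lean on these libraries where they do the work, as an engineer would, in place of code of your own. Each camera call takes 0.05 s, during which the arm holds its last target. There are 200 camera calls.

### The job

Swing the open lid of the aluminium plate clamp over onto the deep-well block, then push the red-knobbed locating pin, which stands in the grey tool block, down through the hole in the lid's nose into the drilled post until its collar sits on the lid. Keep pushing down on the pin so that the lid squashes the springy cap mat and stays fully shut, and finish in that pose, with the gripper still on the pin and pressing, so that a colleague can put the wing nuts on. Leave the other things on the bench where they are.

Things in the scene. Friction and masses are not known exactly. Their poses are not given: they have to be found in the camera images.
- clamp: Plate clamp, fixed: aluminium base 200 x 164 mm with a white deep-well block and blue rubber cap mat. Origin: under the base's centre. x points from the post side to the hinge side, y along the hinge, z up. Hinge line at x = 78 mm, 65 mm up; steel post with the pin hole at x = -78 mm. Two studs, 6 mm thick, 86 mm tall, at x = -70, y = +-62 mm.
- clamp_lid (a joint): Lid angle, rad: 0 shut, 1.57 upright, 1.75 to 1.95 at the start (leaning outward; stop at 2.0). Ribbed plate 10 mm thick, 136 mm wide, reaching 175 mm from the hinge line, the last 38 mm a 44 mm wide nose. Stiff hinge: it stays near upright; pushed below about 1.1 it sinks by itself in 2 s onto the springy mat, to 0.042, nose 7 mm too high. About 8 N down at its hole shuts it; let go, it rises.
- clamp_hinge (a point): Middle of the hinge line, 65 mm above the bench; axes as clamp.
- lid_hole (a point): Centre of the 13 mm hole through the lid's nose, on the lid's upper face, 156 mm from the hinge line. Lid shut: 70 mm above the bench, straight over the post's hole; z out of the lid's upper face.
- post_hole (a point): Mouth of the 12 mm upright hole in the steel post (34 x 44 mm), 60 mm above the bench, bevelled, 40 mm deep; axes as clamp.
- pin: Locating pin, 60 g, 84 mm long, upright: steel shaft 10 mm thick, 44 mm long, with tapered nose; above it a collar 24 mm across, 4 mm thick; then the round red knob, 22 mm across, z = 48 to 84 mm. Origin: the shaft's tip; z towards the knob. At the start it stands in one hole of the tool block, collar resting on the block, tip 8 mm above the bench.
- pin_block: Grey plastic tool block, fixed, 48 x 150 x 52 mm, two upright 12 mm holes 76 mm apart along its y. Origin: under its centre. One hole holds the pin, the other the hex driver, either way round.
- hex_driver: Hex driver with a fat black handle 26 mm across and a yellow band, standing in the tool block's other hole, handle top 114 mm above the bench. Not needed. Origin: tip of its shaft.
- nut_dish: Shallow steel dish, 76 mm across, 18 mm tall, with two brass wing nuts. Leave alone. Origin: under its centre.
- tube_rack: White rack of red-capped tubes, 80 x 152 x 46 mm. Leave alone. Origin: under its centre.
- amber_bottle: Amber bottle, 60 mm across, 125 mm tall. Leave alone. Origin: under its centre.
- tip_box: Blue pipette-tip box with clear lid, 85 x 120 x 74 mm. Leave alone. Origin: under its centre.
- seed_jar: Jar with yellow cap, 64 mm across, 75 mm tall. Leave alone. Origin: under its centre.
- mini_timer: White bench timer, 30 x 70 x 48 mm. Leave alone. Origin: under its centre.
There are look-alikes about, which are no part of the job. What is shaped like the pin but turquoise is not meant.

How it is judged:
On the way, in this order (a step that is already met when the one before it is completed fails the run):
1. the lid is swung over and lies on the cap mat (value of joint clamp_lid below 0.09 rad), for 0.2 s.
2. the pin is through the lid's hole and in the post's hole (z of pin in the frame of post_hole below -0.012 m and horizontal distance between pin and post_hole below 0.004 m and value of joint clamp_lid below 0.09 rad), for 0.1 s.
At the end, for the whole second after the job is handed in: Lid within 0.014 rad of shut, pressed by the pin; pin upright within 5 degrees, within 3 mm of the post hole's axis, 30 mm or more deep in it, pushing on the clamp with over 3 N; gripper still on the pin, pin at rest; every other thing within 30 mm of its start (value of joint clamp_lid below 0.014 rad and z of pin in the frame of post_hole below -0.03 m and horizontal distance between pin and post_hole below 0.003 m and angle between pin's own z axis and vertical below 0.09 rad and contact force between the fingers and pin above 2 N and contact force between pin and clamp above 3 N and linear speed of pin below 0.02 m/s and distance of each of hex_driver, nut_dish, tube_rack, amber_bottle, tip_box, seed_jar, mini_timer from where it was at the start of the episode below 0.03 m); the arm keeps its last pose, push and grip.
It fails at once if another thing on the bench is knocked away from its place (distance of any of hex_driver, nut_dish, tube_rack, amber_bottle, tip_box, seed_jar, mini_timer from where it was at the start of the episode above 0.03 m).
It also fails if it takes over 54 s, if anything falls off the work surface, if the arm or the gripper's body presses on something with over 40 N, if the wrist force passes 120 N, or if a joint passes its speed limit or range.

## Working session

There is one attempt and no reset: what is moved stays moved. The work goes in short steps, Python scripts to look and compute and a tool call to move; the robot and the scene stay as the last step left them, time stands still between calls to the robot, and variables do not carry over. Pictures are saved under pics/ and viewed, about 8 in all and at most 12, crops included, and the job is handed in when it is done.

Besides the shell and the picture viewer there is one more tool, called as a command line: name --argument value ..., lists and objects as JSON in quotes. move_arm: Moves the arm, as the interface text tells. Its arguments: {"type":"object","properties":{"steps":{"type":"array","items":{"type":"array","items":{"type":"array","items":{"type":"number"}}}},"jaw":{"type":"number"},"squeeze":{"type":"number"}},"required":["steps"]}

```bash
mkdir -p pics; cat > h.py <<'E'
import numpy as np, cv2
from scipy.spatial.transform import Rotation as R
from station import ctrl
def cam(n):
    i=ctrl.camera_info(n); f=192/np.tan(np.radians(i['vertical_fov'])/2)
    K=np.array([[f,0,i['cx']],[0,f,i['cy']],[0,0,1.]])
    r=np.array(i['rotation'],float)
    r=r if r.shape==(3,3) else R.from_rotvec(r).as_matrix()
    return K,np.array(i['distortion'],float),np.array(i['position'],float),r
def world(n,p):
    K,d,t,r=cam(n); return r@np.array(p)+t
def pix(n,P):
    K,d,t,r=cam(n); P=(np.atleast_2d(P)-t)@r
    return cv2.projectPoints(P,np.zeros(3),np.zeros(3),K,d)[0][:,0]
def ray(n,uv,z):
    K,d,t,r=cam(n); q=cv2.undistortPoints(np.array([[uv]],float),K,d)[0,0]
    v=r@np.array([q[0],q[1],1]); return t+v*(z-t[2])/v[2]
def save(n,f,crop=None,s=1):
    im=ctrl.capture(n)[:,:,::-1]
    if crop: x0,y0,x1,y1=crop; im=im[y0:y1,x0:x1]
    cv2.imwrite('pics/'+f,cv2.resize(im,None,fx=s,fy=s,interpolation=cv2.INTER_CUBIC))
E
python3 - <<'E'
from h import *
np.set_printoptions(precision=3,suppress=True)
for n in('scene','top'):
    i=ctrl.camera_info(n);print(i)
    save(n,n+'1.png',s=1.5)
    for k in('clamp','clamp_hinge','lid_hole','post_hole','pin','pin_block','hex_driver'):
        for o in ctrl.landmark_of(k,n)[:3]: print(n,k,round(o['conf'],2),world(n,o['centre']))
print(ctrl.sense())
E
```

```text
{'vertical_fov': 53.069517868288884, 'cx': 263.130513187805, 'cy': 194.9835683221421, 'distortion': array([-0.033,  0.   ,  0.   ,  0.   ,  0.   ]), 'position': array([1.08 , 0.007, 0.969]), 'rotation': array([-1.823, -2.056,  0.528])}
scene clamp 0.73 [ 0.571  0.107 -0.001]
scene clamp 0.34 [ 0.582 -0.265  0.013]
scene clamp_hinge 0.76 [0.562 0.187 0.065]
scene lid_hole 0.72 [0.554 0.231 0.212]
scene post_hole 0.84 [0.58  0.028 0.059]
scene post_hole 0.75 [ 0.638 -0.438  0.004]
scene pin 0.72 [ 0.713 -0.301  0.   ]
scene pin 0.56 [ 0.495 -0.244 -0.001]
scene pin 0.54 [ 0.615 -0.331  0.009]
scene pin_block 0.64 [ 0.603 -0.297  0.   ]
scene hex_driver 0.74 [ 0.576 -0.267  0.012]
{'vertical_fov': 56.03344946148932, 'cx': 252.1333677637106, 'cy': 193.56371828775536, 'distortion': array([-0.079,  0.   ,  0.   ,  0.   ,  0.   ]), 'position': array([ 0.446, -0.06 ,  1.164]), 'rotation': array([-2.18 ,  2.131, -0.126])}
top clamp 0.76 [0.57  0.106 0.   ]
top clamp_hinge 0.79 [0.564 0.182 0.064]
top lid_hole 0.72 [0.553 0.228 0.215]
top post_hole 0.64 [0.58  0.028 0.065]
top post_hole 0.6 [ 0.614 -0.338  0.009]
top post_hole 0.29 [0.559 0.228 0.217]
top pin 0.62 [ 0.616 -0.336  0.007]
top pin 0.44 [ 0.718 -0.308  0.   ]
top pin 0.39 [ 0.492 -0.366  0.002]
top pin_block 0.79 [ 0.597 -0.299  0.   ]
top pin_block 0.35 [ 0.362  0.287 -0.001]
top hex_driver 0.51 [ 0.585 -0.268  0.014]
top hex_driver 0.5 [ 0.376 -0.455  0.004]
{'time': 0.8, 'qpos': array([-1.066,  0.508, -0.238,  1.5  ,  0.126,  1.149, -0.155]), 'qd': array([-0.001,  0.002, -0.   , -0.001, -0.   ,  0.   ,  0.001]), 'effort': array([ -0.   , -62.029,  -2.185, -24.994,   0.014,   0.003,   0.   ]), 'tcp_pos': array([0.243, 0.576, 0.304]), 'ee_rot': array([-0.624, -3.079,  0.   ]), 'wrist_force': array([-0.224,  0.386, -0.099]), 'torque': array([-0.004,  0.011,  0.007]), 'finger_gap': 0.9988348467510667}
```

View pics/scene1.png

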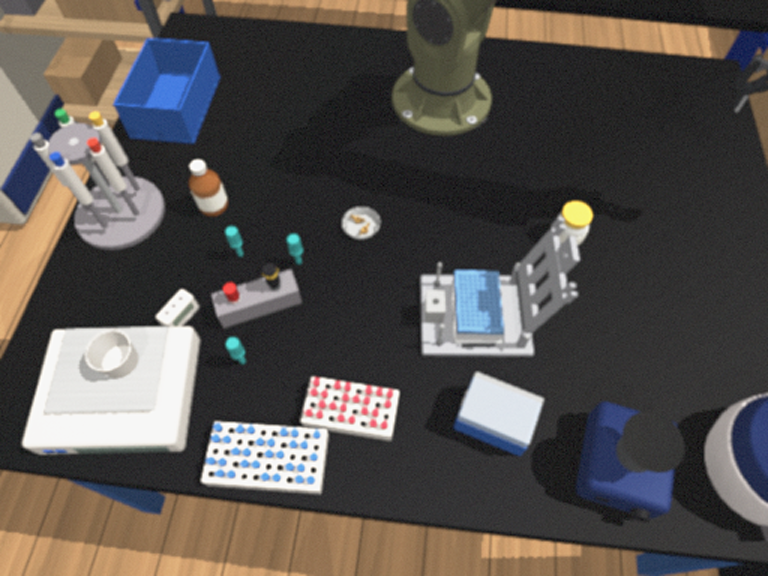

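View pics/top1.png

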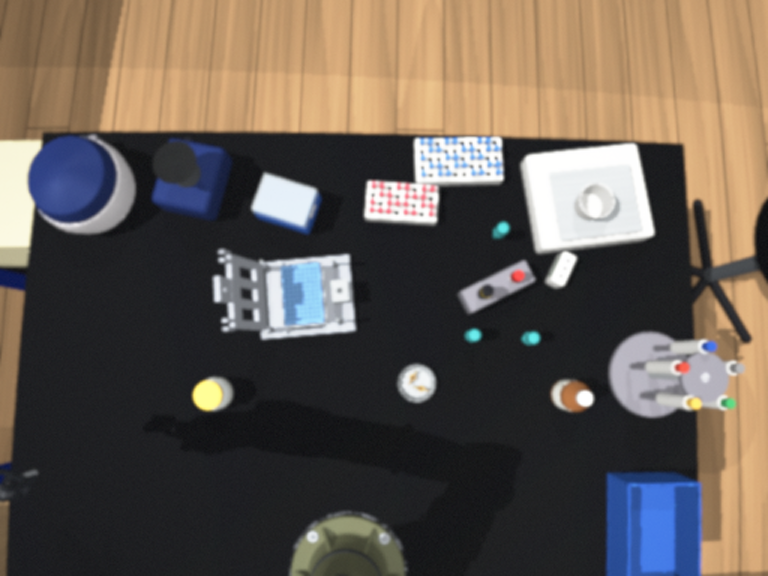

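The scene view shows the clamp (lid standing open) at about (480,300) and the grey block at (255,297). The candidates for the pin, in the 1.5x scene picture, are:
- The red knob in the block at (231,291).
- Turquoise look-alikes at (234,238), (295,246) and (236,349).
- The black hex driver at (271,275).

I choose the red one and will check it in a close crop.

```bash
cat >> h.py <<'E'
def red(n,box=None):
    im=ctrl.capture(n)[:,:,::-1].copy(); hsv=cv2.cvtColor(im,cv2.COLOR_BGR2HSV)
    m=((hsv[:,:,0]<8)|(hsv[:,:,0]>172))&(hsv[:,:,1]>150)&(hsv[:,:,2]>70)
    nn,l,s,c=cv2.connectedComponentsWithStats(m.astype(np.uint8))
    return [(c[i],s[i]) for i in range(1,nn) if s[i][4]>15]
def tri(uv1,uv2):
    A=[];b=[]
    for n,uv in(('scene',uv1),('top',uv2)):
        K,d,t,r=cam(n);q=cv2.undistortPoints(np.array([[uv]],float),K,d)[0,0]
        v=r@np.array([q[0],q[1],1]);v/=np.linalg.norm(v);P=np.eye(3)-np.outer(v,v);A.append(P);b.append(P@t)
    return np.linalg.lstsq(np.vstack(A),np.hstack(b),rcond=None)[0]
def to(target,yaw=None):
    """shift (tool units of .06) and turn to reach the world TCP target"""
    s=ctrl.sense(); r=R.from_rotvec(s['ee_rot']); d=r.as_matrix().T@(np.array(target)-s['tcp_pos'])/.06
    print('tcp',s['tcp_pos'],'tool x',r.as_matrix()[:,0],'y',r.as_matrix()[:,1],'shift units',d)
    return d
E
python3 - <<'E'
from h import *
np.set_printoptions(precision=4,suppress=True)
save('scene','crop.png',(130,130,230,260),4)
for n in('scene','top'):
    for c,s in red(n): print(n,c,s)
for z in(.056,.074,.092):
    print(z,pix('scene',[.615,-.335,z]),pix('top',[.615,-.335,z]))
acc={}
for _ in range(4):
  for n in('scene','top'):
    ctrl.capture(n)
    for k in('clamp_hinge','post_hole','clamp','pin_block','lid_hole','seed_jar'):
        o=ctrl.landmark_of(k,n)
        if o: acc.setdefault((k,n),[]).append(world(n,o[0]['centre']))
for k,v in acc.items(): print(k,np.median(v,0),np.std(v,0))
to([.553,.34,.29])
E
```

```text
scene [62.4 96.4] [59 93  8  8 45]
scene [153.3516 193.3626] [148 188  11  12  91]
top [344.7576 183.697 ] [342 181   7   6  33]
top [454.6552 244.3793] [451 242   8   5  29]
0.056 [[154.8819 197.8096]] [[343.1393 185.275 ]]
0.074 [[153.2901 194.5576]] [[344.5767 184.4231]]
0.092 [[151.6496 191.2048]] [[346.0607 183.5435]]
('clamp_hinge', 'scene') [0.5622 0.1853 0.0669] [0.001  0.0005 0.0009]
('post_hole', 'scene') [0.5811 0.0296 0.0586] [0.0007 0.0017 0.0004]
('clamp', 'scene') [0.5718 0.1056 0.0029] [0.0012 0.0016 0.0016]
('pin_block', 'scene') [ 0.6006 -0.297   0.0008] [0.0011 0.0008 0.0007]
('lid_hole', 'scene') [0.5543 0.2322 0.2143] [0.0016 0.0001 0.0007]
('seed_jar', 'scene') [ 0.3604  0.282  -0.0045] [0.0022 0.0009 0.0005]
('clamp_hinge', 'top') [0.563  0.1836 0.0652] [0.0007 0.0013 0.0011]
('post_hole', 'top') [0.5808 0.0268 0.062 ] [0.0013 0.001  0.0013]
('clamp', 'top') [0.5712 0.105  0.0009] [0.001  0.0006 0.0013]
('pin_block', 'top') [ 0.5963 -0.2977  0.    ] [0.0012 0.0023 0.0016]
('lid_hole', 'top') [0.5569 0.2297 0.2169] [0.0014 0.0013 0.0017]
('seed_jar', 'top') [ 0.3623  0.287  -0.0011] [0.0012 0.0007 0.0019]
tcp [0.2433 0.5757 0.3039] tool x [-0.9211  0.3893  0.    ] y [ 0.3893  0.9211 -0.    ] shift units [-6.2837 -1.609   0.2311]
```

View pics/crop.png

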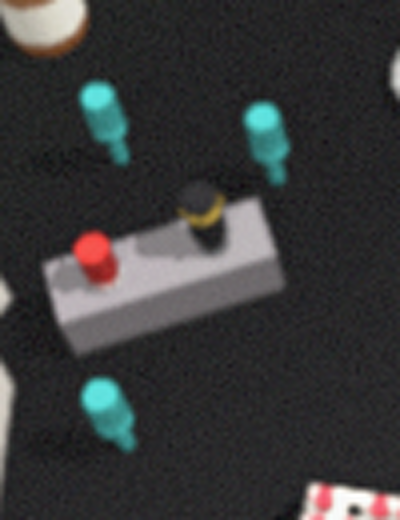

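The crop confirms it: the red-knobbed pin stands in the grey block, with the black hex driver beside it and the turquoise pieces lying loose. Next I move behind the lid with the fingers shut.

move_arm --steps '[[[-0.5,-0.13,0,0,0,0],[-0.6,-0.15,0,0,0,0],[-0.6,-0.15,0,0,0,0],[-0.6,-0.15,0,0,0,0],[-0.6,-0.15,0,0,0,0],[-0.6,-0.15,0,0,0,0],[-0.6,-0.15,0,0,0,0],[-0.6,-0.15,0,0,0,0],[-0.6,-0.15,0,0,0,0],[-0.6,-0.15,0,0,0,0],[-0.4,-0.1,0.2,0,0,0],[0,0,0,0,0,0]]]' --jaw 0

```text
time: 5.25
tcp_pos: [0.5556, 0.3391, 0.2899]
ee_rot: [-0.629, -3.077, 0.004]
wrist_force: [0.1, 0.0, -0.9]
finger_gap: -0.004
```

```bash
python3 - <<'E'
from h import *
np.set_printoptions(precision=4,suppress=True)
to([.553,.30,.263]); to([.572,.115,.263]); 
a=[tri([c for c,s in red('scene') if abs(c[0]-153)<8][0],[c for c,s in red('top') if abs(c[0]-345)<8][0]) for _ in range(3)]
print(a)
E
```

```text
tcp [0.5556 0.3391 0.2899] tool x [-0.9198  0.3923  0.0009] y [ 0.3923  0.9198 -0.0029] shift units [-0.2161 -0.6154  0.4493]
tcp [0.5556 0.3391 0.2899] tool x [-0.9198  0.3923  0.0009] y [ 0.3923  0.9198 -0.0029] shift units [-1.717  -3.3273  0.4558]
[array([ 0.6156, -0.3331,  0.0822]), array([ 0.6156, -0.3332,  0.0822]), array([ 0.6156, -0.3331,  0.082 ])]
```

move_arm --steps '[[[0,0,0.45,0,0,0],[-0.1,-0.2,0,0,0,0],[-0.1,-0.2,0,0,0,0],[-0.1,-0.2,0,0,0,0],[-0.1,-0.2,0,0,0,0],[-0.1,-0.2,0,0,0,0],[-0.1,-0.2,0,0,0,0],[-0.1,-0.2,0,0,0,0],[-0.1,-0.2,0,0,0,0],[-0.1,-0.2,0,0,0,0],[-0.1,-0.2,0,0,0,0],[-0.1,-0.2,0,0,0,0],[-0.1,-0.2,0,0,0,0],[-0.1,-0.2,0,0,0,0],[-0.1,-0.2,0,0,0,0],[-0.1,-0.2,0,0,0,0],[-0.1,-0.2,0,0,0,0],[0,0,0,0,0,0]]]'

```text
time: 7.8
tcp_pos: [0.5684, 0.1252, 0.2646]
ee_rot: [-0.627, -3.078, 0.002]
wrist_force: [-0.2, -0.3, 0.4]
finger_gap: 0.002
```

```bash
python3 - <<'E'
from h import *
np.set_printoptions(precision=4,suppress=True)
save('scene','s2.png',(200,100,440,280),3)
for n in('scene','top'):
    ctrl.capture(n)
    for o in ctrl.landmark_of('lid_hole',n): print(n,o['conf'],world(n,o['centre']))
to([.6156,-.3331,.24])
E
```

```text
scene 0.71 [0.572  0.107  0.1979]
scene 0.32 [ 0.6414 -0.4419  0.0018]
scene 0.26 [ 0.3599  0.2835 -0.0031]
tcp [0.5682 0.1277 0.2648] tool x [-0.9215  0.3883  0.0002] y [0.3883 0.9215 0.0002] shift units [-3.7108 -6.7698  0.4117]
```

View pics/s2.png

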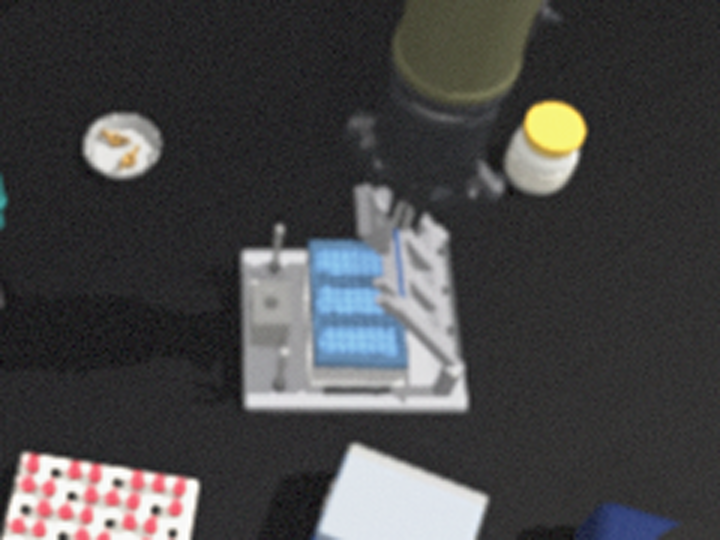

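The lid is about half over, with the nose at about (410,215) and the finger behind it. I'll push a bit further so that it sinks, and check from the lid_hole height.

move_arm --steps '[[[-0.1,-0.2,0,0,0,0],[-0.1,-0.2,0,0,0,0],[-0.1,-0.2,0,0,0,0],[-0.1,-0.2,0,0,0,0],[0,0,-0.3,0,0,0],[0,0,-0.5,0,0,0],[0,0,-0.5,0,0,0],[0,0,0,0,0,0],[0,0,0,0,0,0],[0,0,0,0,0,0]]]' --jaw 50

```text
time: 9.3
tcp_pos: [0.5713, 0.0731, 0.3418]
ee_rot: [-0.624, -3.077, 0.001]
wrist_force: [0.3, -0.3, 0.1]
finger_gap: 0.584
```

```bash
python3 - <<'E'
from h import *
np.set_printoptions(precision=4,suppress=True)
for n in('scene','top'):
    ctrl.capture(n)
    for o in ctrl.landmark_of('lid_hole',n): print(n,o['conf'],world(n,o['centre']))
to([.6156,-.3331,.24])
for n in('scene','top'):
    for c,s in red(n): print(n,c,s)
    ctrl.capture(n); b=[world(n,ctrl.landmark_of(k,n)[0]['centre']) for k in('pin_block','hex_driver')];print(b)
E
```

```text
scene 0.63 [0.5771 0.033  0.0774]
scene 0.43 [ 0.3944 -0.1356 -0.002 ]
top 0.68 [0.5781 0.0267 0.0771]
tcp [0.5716 0.0734 0.3423] tool x [-0.9212  0.3892  0.0009] y [ 0.3892  0.9212 -0.0006] shift units [-3.3141 -5.9542  1.7058]
scene [62.4889 96.3778] [59 93  8  8 45]
scene [153.3483 193.4944] [148 188  11  13  89]
[array([ 0.6045, -0.2977, -0.0013]), array([ 0.5826, -0.2647,  0.0125])]
top [344.6562 183.6875] [342 181   7   6  32]
top [454.5357 244.3571] [451 242   8   5  28]
[array([ 0.597 , -0.2988,  0.0038]), array([ 0.5854, -0.2663,  0.0124])]
```

move_arm --steps '[[[-0.3,-0.5,0,0,0,0],[-0.3,-0.5,0,0,0,0],[-0.3,-0.5,0,0,0,0],[-0.3,-0.5,0,0,0,0],[-0.3,-0.5,0,0,0,0],[-0.3,-0.5,0,0,0,0],[-0.3,-0.5,0,0,0,0],[-0.3,-0.5,0,0,0,0],[-0.3,-0.5,0,0,0,0],[-0.3,-0.5,0.2,0,0,0],[-0.3,-0.5,0.3,0,0,0],[0,-0.45,0.3,0,0,0],[0,0,0,0,0,0.1],[0,0,0,0,0,0.1],[0,0,0,0,0,0.1],[0,0,0,0,0,0.1],[0,0,0,0,0,0.067],[0,0,0,0,0,0]]]'

```text
time: 12.15
tcp_pos: [0.6152, -0.3323, 0.2948]
ee_rot: [-1.685, -2.651, 0.0]
wrist_force: [0.1, -0.2, -0.2]
finger_gap: 0.585
```

```bash
cat >> h.py <<'E'
def knob(uvs,zc,g):
    """xy of an upright knob (r 11, height 36, middle zc) from its blob centroids {cam: uv}"""
    from scipy.optimize import least_squares
    a=np.linspace(0,2*np.pi,24)
    def cen(n,x,y,z):
        P=np.array([[x+.011*np.cos(t),y+.011*np.sin(t),z+h] for t in a for h in(-.018,.018)])
        M=cv2.moments(cv2.convexHull(pix(n,P).astype(np.float32))); return np.array([M['m10']/M['m00'],M['m01']/M['m00']])
    f=lambda p:np.hstack([cen(n,p[0],p[1],zc)-uv for n,uv in uvs.items()])
    r=least_squares(f,g,x_scale=.01,diff_step=1e-3); return r.x,r.fun
E
python3 - <<'E'
from h import *
np.set_printoptions(precision=4,suppress=True)
print(ctrl.sense()['qpos'])
p,e=knob({'scene':[153.35,193.4],'top':[344.7,183.69]},.074,[.6156,-.333]); print(p,e)
for n,uv in(('scene',[153.35,193.4]),('top',[344.7,183.69])): print(n,knob({n:uv},.074,[.6156,-.333])[0])
to([p[0],p[1],.076+.054])
E
```

```text
[ 0.4189  0.6302  0.0787  1.2907 -0.0491  1.2227  0.9377]
[ 0.6144 -0.3351] [-0.0825  0.8547 -0.0095  0.882 ]
scene [ 0.6118 -0.3355]
top [ 0.6171 -0.3351]
tcp [ 0.6152 -0.3323  0.2948] tool x [-0.4245  0.9054  0.    ] y [ 0.9054  0.4245 -0.0003] shift units [-0.0362 -0.0318  2.7462]
```

move_arm --steps '[[[-0.03,-0.02,0.4,0,0,0],[0,0,0.5,0,0,0],[0,0,0.5,0,0,0],[0,0,0.5,0,0,0],[0,0,0.4,0,0,0],[0,0,0.3,0,0,0],[0,0,0.14,0,0,0],[0,0,0,0,0,0]]]'

```text
time: 13.15
tcp_pos: [0.6148, -0.3346, 0.1303]
ee_rot: [-1.686, -2.651, 0.0]
wrist_force: [0.4, 1.3, 0.7]
finger_gap: 0.585
```

move_arm --steps '[[[0,0,0,0,0,0],[0,0,0,0,0,0],[0,0,0,0,0,0],[0,0,0,0,0,0],[0,0,0,0,0,0],[0,0,0,0,0,0]]]' --jaw 10 --squeeze 60

```text
time: 13.9
tcp_pos: [0.6157, -0.3347, 0.1318]
ee_rot: [1.685, 2.649, 0.001]
wrist_force: [0.6, 0.5, 5.8]
finger_gap: 0.245
```

```bash
python3 - <<'E'
from h import *
np.set_printoptions(precision=4,suppress=True)
save('scene','s3.png',(110,140,230,230),5)
print(ctrl.sense())
E
```

```text
{'time': 13.95, 'qpos': array([ 0.4282,  0.7724,  0.0644,  1.4806, -0.0584,  0.8878,  0.9488]), 'qd': array([ 0.0004,  0.0005,  0.001 ,  0.0007,  0.    , -0.0006, -0.0015]), 'effort': array([  0.8468, -70.5471,   3.2178, -19.2696,   0.3311,   0.1935,
         0.0033]), 'tcp_pos': array([ 0.6157, -0.3347,  0.1318]), 'ee_rot': array([1.6847, 2.6486, 0.0009]), 'wrist_force': array([0.7072, 0.7242, 5.9965]), 'torque': array([ 0.1719, -0.2269, -0.0079]), 'finger_gap': 0.23963785145052938}
```

View pics/s3.png

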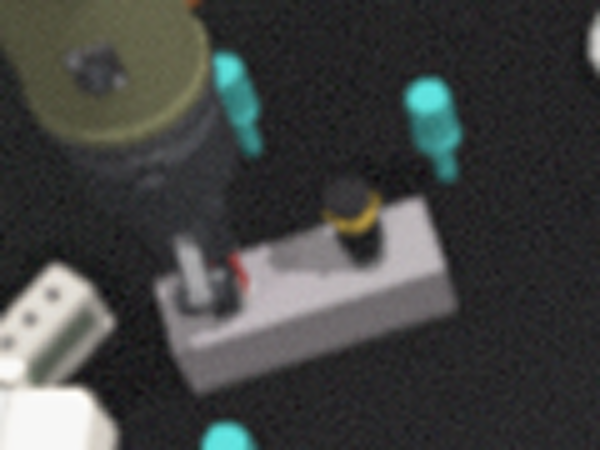

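The crop shows the red knob between the fingers at about (215,285). The tips touch the collar (about 6 N up). I'll lift, then measure the lid hole closely.

move_arm --steps '[[[0,0,-0.1,0,0,0],[0,0,-0.2,0,0,0],[0,0,-0.4,0,0,0],[0,0,-0.5,0,0,0],[0,0,-0.5,0,0,0],[0,0,-0.5,0,0,0],[0,0,-0.2,0,0,0],[0,0,0,0,0,0]]]'

```text
time: 14.95
tcp_pos: [0.6145, -0.3348, 0.2749]
ee_rot: [1.687, 2.65, -0.0]
wrist_force: [-0.1, 0.2, -0.8]
finger_gap: 0.241
```

```bash
python3 - <<'E'
from h import *
np.set_printoptions(precision=4,suppress=True)
out=[]
for n in('scene','top'):
    im=np.mean([ctrl.capture(n)[:,:,::-1].astype(float) for _ in range(3)],0).astype(np.uint8)
    u,v=np.round(pix(n,[.579,.029,.077])[0]).astype(int); print(n,u-15,v-15,pix(n,[.579,.029,.077]))
    out.append(cv2.resize(im[v-15:v+16,u-15:u+16],(372,372),interpolation=cv2.INTER_NEAREST))
    ctrl.landmark_of('lid_hole',n)
    print([world(n,ctrl.landmark_of('lid_hole',n)[0]['centre']) for _ in range(3)])
    np.save(n+'.npy',im)
cv2.imwrite('pics/hole.png',np.hstack(out))
s=ctrl.sense();print(s['tcp_pos'],s['wrist_force'],s['finger_gap'])
E
```

```text
scene 275 182 [[290.402  196.8559]]Traceback (most recent call last):
  File "<stdin>", line 9, in <module>
IndexError: list index out of range
```

```bash
python3 - <<'E'
from h import *
np.set_printoptions(precision=4,suppress=True)
out=[]
for n in('scene','top'):
    im=np.mean([ctrl.capture(n)[:,:,::-1].astype(float) for _ in range(3)],0).astype(np.uint8)
    u,v=np.round(pix(n,[.579,.029,.077])[0]).astype(int); print(n,u-15,v-15,pix(n,[.579,.029,.077]))
    out.append(cv2.resize(im[v-15:v+16,u-15:u+16],(372,372),interpolation=cv2.INTER_NEAREST))
    print([world(n,o['centre']) for o in ctrl.landmark_of('lid_hole',n)])
    g=im[v-4:v+5,u-4:u+5].astype(int).sum(2)//3; print(g)
cv2.imwrite('pics/hole.png',np.hstack(out))
s=ctrl.sense();print(s['tcp_pos'],s['wrist_force'],s['finger_gap'])
E
```

```text
scene 275 182 [[290.402  196.8559]]
[array([0.5776, 0.0303, 0.0772])]
[[223 224 224 224 224 225 225 225 223]
 [223 224 224 221 220 220 223 224 225]
 [224 224 219 210 197 198 205 218 223]
 [224 221 208 179 155 153 171 201 221]
 [224 219 196 159 141 140 148 185 219]
 [223 219 198 162 146 144 155 188 218]
 [224 222 213 186 164 161 177 204 221]
 [225 224 223 216 203 200 209 218 223]
 [224 224 224 223 223 220 220 222 223]]
top 210 178 [[225.3616 193.2705]]
[array([0.5798, 0.0284, 0.0772])]
[[247 248 247 247 246 246 247 248 248]
 [247 247 246 241 236 237 242 246 247]
 [247 247 241 226 208 207 225 240 246]
 [246 245 235 205 173 170 199 231 244]
 [246 245 234 200 167 167 196 229 244]
 [246 246 239 222 200 200 220 238 246]
 [246 247 246 240 233 232 238 245 247]
 [245 248 248 247 245 245 246 247 248]
 [246 248 248 248 248 248 248 248 248]]
[ 0.6148 -0.3346  0.2744] [ 0.322   0.0152 -1.2643] 0.24315790073889415
```

View pics/hole.png

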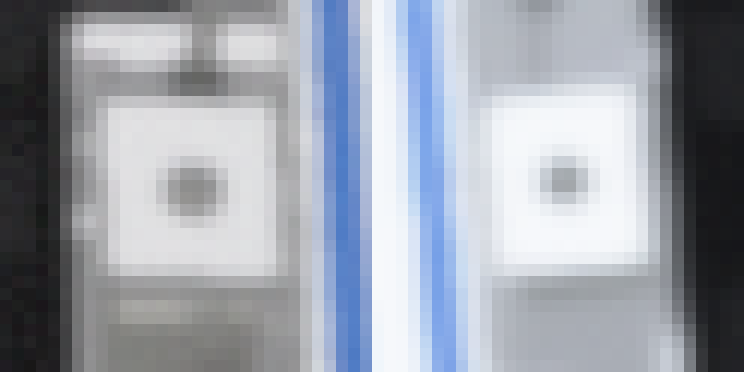

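```bash
cat >> h.py <<'E'
def hole(n,g=(.579,.029,.077)):
    im=np.mean([ctrl.capture(n).mean(2) for _ in range(2)],0)
    u,v=np.round(pix(n,g)[0]).astype(int); w=im[v-4:v+5,u-4:u+5]; w=np.clip(np.median(np.r_[w[0],w[-1]])-4-w,0,None)
    yy,xx=np.mgrid[v-4:v+5,u-4:u+5]; return np.array([(w*xx).sum(),(w*yy).sum()])/w.sum()
E
python3 - <<'E'
from h import *
np.set_printoptions(precision=4,suppress=True)
a=hole('scene');b=hole('top');print(a,b,ray('scene',a,.077),ray('top',b,.077),tri(a,b))
to([.579,.029,.274])
for n in('scene','top'): print([(c,s[4]) for c,s in red(n)],pix(n,[.6148,-.3347,.2]))
E
```

```text
[290.6408 197.4202] [225.5606 192.5998] [0.5806 0.0298 0.077 ] [0.5811 0.0285 0.077 ] [0.581  0.0291 0.0774]
tcp [ 0.6148 -0.3346  0.2745] tool x [-0.4236  0.9058 -0.0001] y [0.9058 0.4236 0.    ] shift units [5.7419 2.0266 0.0086]
[(array([62.4091, 96.3409]), np.int32(44))] [[140.7954 168.6313]]
[(array([357.0976, 176.7561]), np.int32(41)), (array([454.3214, 244.3214]), np.int32(28))] [[355.9732 177.669 ]]
```

move_arm --steps '[[[0.4,0.14,0,0,0,0],[0.5,0.18,0,0,0,0],[0.5,0.18,0,0,0,0],[0.5,0.18,0,0,0,0],[0.5,0.18,0,0,0,0],[0.5,0.18,0,0,0,0],[0.5,0.18,0,0,0,0],[0.5,0.18,0,0,0,0],[0.5,0.18,0,0,0,0],[0.5,0.18,0,0,0,0],[0.5,0.18,0,0,0,0],[0.33,0.12,0,0,0,0],[0,0,0.4,0,0,0],[0,0,0.4,0,0,0],[0,0,0.1,0,0,0],[0,0,0,0,0,0],[0,0,0,0,0,0]]]'

```text
time: 18.02
tcp_pos: [0.5817, 0.029, 0.2214]
ee_rot: [1.686, 2.649, 0.001]
wrist_force: [0.4, 1.2, -0.1]
finger_gap: 0.243
```

```bash
python3 - <<'E'
from h import *
np.set_printoptions(precision=4,suppress=True)
d=to([.581,.0291,.214]); t=ctrl.sense()['tcp_pos']
out=[]
for n in('scene','top'):
    im=np.mean([ctrl.capture(n)[:,:,::-1].astype(float) for _ in range(3)],0).astype(np.uint8)
    u,v=np.round(pix(n,[.581,.029,.1])[0]).astype(int)
    print(n,'origin',u-24,v-30,'pin axis tip/collar/top px',pix(n,[[t[0],t[1],t[2]-.124+h] for h in(0,.044,.084)]),'hole',pix(n,[.581,.0291,.0774]))
    out.append(cv2.resize(im[v-30:v+20,u-24:u+24],(384,400),interpolation=cv2.INTER_CUBIC))
    hsv=cv2.cvtColor(im,cv2.COLOR_BGR2HSV)
    print([(c,s) for c,s in red(n)])
cv2.imwrite('pics/hover.png',np.hstack(out))
E
```

```text
tcp [0.5817 0.029  0.2214] tool x [-0.4233  0.906  -0.0007] y [0.906  0.4233 0.0014] shift units [ 0.0065 -0.0092  0.1241]
scene origin 267 163 pin axis tip/collar/top px [[290.8661 193.9363]
 [292.1255 185.3111]
 [293.3596 176.8524]] hole [[290.388  197.4416]]
[(array([62.5227, 96.3182]), array([59, 93,  8,  8, 44], dtype=int32))]
top origin 201 162 pin axis tip/collar/top px [[224.8638 191.5436]
 [223.6487 189.5756]
 [222.4516 187.6363]] hole [[225.3398 192.6002]]
[(array([454.5357, 244.3571]), array([451, 242,   8,   5,  28], dtype=int32))]
```

View pics/hover.png

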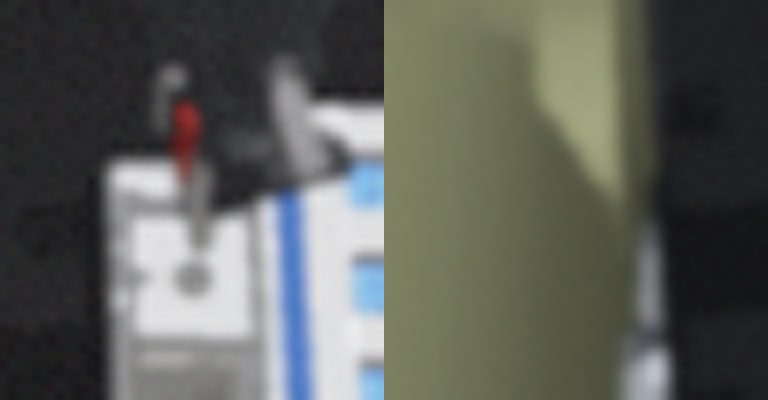

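```bash
python3 - <<'E'
from h import *
np.set_printoptions(precision=2,suppress=True)
im=np.mean([ctrl.capture('scene')[:,:,::-1].astype(float) for _ in range(8)],0)
np.save('hov.npy',im)
x0,y0=278,172; c=im[y0:y0+30,x0:x0+30]
c=cv2.resize(c.astype(np.float32),None,fx=20,fy=20,interpolation=cv2.INTER_CUBIC)
b=np.clip(c+1.0*(c-cv2.GaussianBlur(c,(0,0),16)),0,255).astype(np.uint8)
t=ctrl.sense()['tcp_pos']
P=(pix('scene',[[t[0],t[1],t[2]-.124+h] for h in np.linspace(0,.084,8)])-[x0,y0]+.5)*20
for p in P: cv2.circle(b,tuple(int(v) for v in p),3,(0,255,0),-1)
cv2.imwrite('pics/hov2.png',b)
print(np.round(im[182:202,284:300].mean(2)).astype(int))
E
```

```text
[[ 77  76  76  76  72  65  67  70  59  49  47  55  64  69  75  81]
 [150 149 148 147 129  96  84  89  80  60  46  46  53  55  58  61]
 [207 205 206 202 175 120  92 104 101  80  50  43  44  43  44  50]
 [222 223 224 223 196 136 100 109 113  89  57  42  42  41  42  46]
 [207 218 222 220 195 145 113 115 113  85  54  46  41  40  42  45]
 [172 187 194 189 172 137 117 118 109  77  49  42  41  41  53  82]
 [148 153 155 153 142 122 113 122 107  72  49  53  60  68  91 137]
 [155 156 156 155 147 129 118 122 111  89  90 105 116 120 127 172]
 [192 197 198 197 193 175 147 127 122 128 151 170 179 168 150 180]
 [219 223 222 223 222 209 169 132 130 156 191 215 216 195 163 181]
 [222 225 225 225 224 216 178 137 135 168 206 223 223 205 168 182]
 [221 225 225 225 225 220 193 154 150 180 214 224 223 207 168 184]
 [219 223 224 224 225 222 209 184 185 204 221 224 223 206 168 178]
 [194 206 217 222 221 211 194 186 194 216 223 225 223 208 167 173]
 [161 175 202 218 209 179 157 154 167 202 222 225 224 211 175 173]
 [156 172 198 216 195 159 143 140 148 185 219 224 224 214 180 176]
 [184 200 214 218 198 161 146 143 154 188 219 224 224 213 180 175]
 [205 221 223 222 213 187 164 161 178 206 222 225 223 213 178 169]
 [210 224 225 225 222 216 204 201 210 218 223 225 223 212 177 166]
 [209 224 225 224 224 224 223 222 222 222 224 224 223 213 178 164]]
```

View pics/hov2.png

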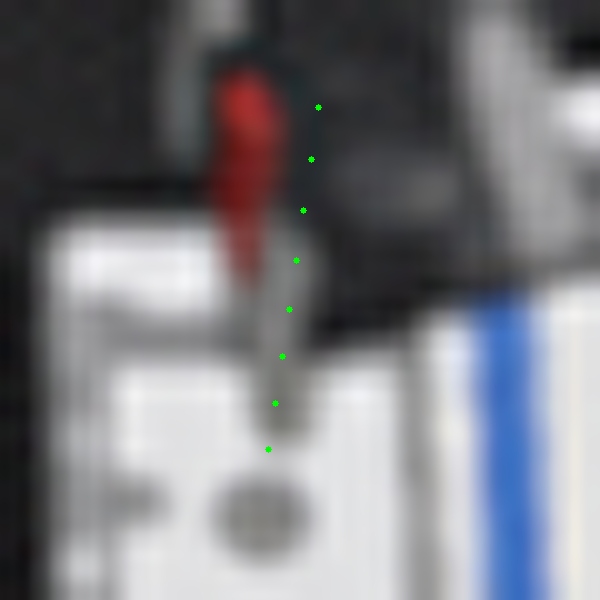

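The scene zoom shows the pin tip at about (280,430), just above and right of the lid hole at (262,517). It is about 1 mm off in +y with a tilt of a few degrees, which the taper can absorb. I'll nudge and lower it gently.

move_arm --steps '[[[-0.01,-0.018,0.1,0,0,0],[0,0,0.1,0,0,0],[0,0,0.1,0,0,0],[0,0,0.1,0,0,0],[0,0,0.1,0,0,0],[0,0,0.1,0,0,0],[0,0,0,0,0,0]]]'

```text
time: 19.7
tcp_pos: [0.5802, 0.0281, 0.1839]
ee_rot: [-1.686, -2.65, 0.001]
wrist_force: [-0.3, 0.1, -0.4]
finger_gap: 0.241
```

```bash
python3 - <<'E'
from h import *
np.set_printoptions(precision=4,suppress=True)
s=ctrl.sense(); print(s['wrist_force'],s['torque'],s['finger_gap']); to([.581,.028,.155])
E
```

```text
[-0.3443  0.0508 -0.4044] [ 0.0375 -0.0507  0.0076] 0.24053812005736497
tcp [0.5802 0.0281 0.1839] tool x [-0.4236  0.9059  0.0002] y [ 0.9059  0.4236 -0.0008] shift units [-0.0078  0.0109  0.4824]
```

The tip should be through the lid hole at the post mouth, with no contact force. I'll continue.

move_arm --steps '[[[0,0,0.1,0,0,0],[0,0,0.1,0,0,0],[0,0,0.1,0,0,0],[0,0,0.1,0,0,0],[0,0,0,0,0,0]]]'

```text
time: 20.32
tcp_pos: [0.5805, 0.028, 0.1599]
ee_rot: [-1.687, -2.65, 0.001]
wrist_force: [1.8, -1.1, -1.5]
finger_gap: 0.244
```

```bash
python3 - <<'E'
from h import *
np.set_printoptions(precision=4,suppress=True)
s=ctrl.sense(); print(s['wrist_force'],s['torque'],s['finger_gap']); to([.581,.028,.150])
save('scene','ins.png',(250,150,330,230),7)
E
```

```text
[ 1.8252 -1.0673 -1.4603] [-0.1786 -0.3707  0.0466] 0.24385604750874376
tcp [0.5805 0.028  0.1599] tool x [-0.4235  0.9059 -0.0001] y [ 0.9059  0.4235 -0.0003] shift units [-0.0039  0.0077  0.1655]
```

View pics/ins.png

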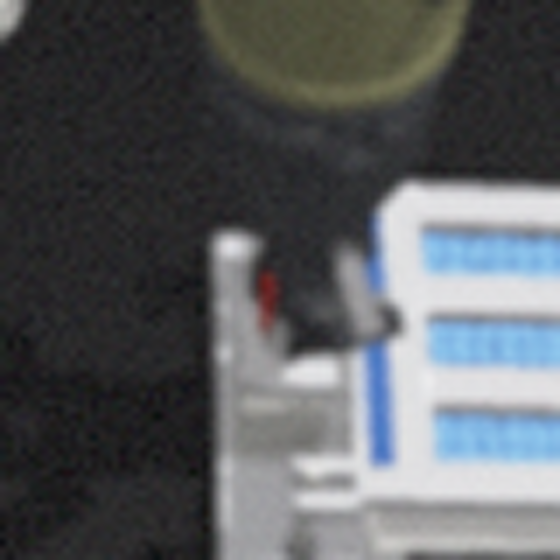

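The pin is in the hole with low forces, and the knob at (268,300) sits close over the nose. Now I press.

move_arm --steps '[[[0,0,0.05,0,0,0],[0,0,0.05,0,0,0],[0,0,0.05,0,0,0],[0,0,0.03,0,0,0],[0,0,0,0,0,0],[0,0,0,0,0,0]]]'

```text
time: 21.12
tcp_pos: [0.5806, 0.0278, 0.1499]
ee_rot: [1.687, 2.65, -0.0]
wrist_force: [-0.6, -3.0, 4.9]
finger_gap: 0.239
```

move_arm --steps '[[[0,0,0.03,0,0,0],[0,0,0.03,0,0,0],[0,0,0,0,0,0],[0,0,0,0,0,0]]]'

```text
time: 21.62
tcp_pos: [0.5806, 0.0278, 0.1492]
ee_rot: [1.686, 2.648, 0.002]
wrist_force: [-7.2, -3.9, 30.6]
finger_gap: 0.241
```

It is stiff now at 30 N. I'll verify that the lid dropped by comparing lid features with the pre-insertion image.

```bash
python3 - <<'E'
from h import *
np.set_printoptions(precision=2,suppress=True)
a=np.load('hov.npy').mean(2).astype(np.float32); b=np.mean([ctrl.capture('scene').mean(2) for _ in range(8)],0).astype(np.float32)
ex=np.array([.563-.581,.184-.029]);ex/=np.linalg.norm(ex);ey=np.array([-ex[1],ex[0]])
H=np.array([.5625,.1842])
def P(r,y,th): 
    xy=H-ex*(r*np.cos(th)-.005*np.sin(th)*-1)+ey*y; return [*xy,.065+r*np.sin(th)+.005*np.cos(th)]
for y in(-.055,-.03,.0):
  for r in(.13,.09,.05):
    p0=pix('scene',P(r,y,.042))[0];p1=pix('scene',P(r,y,0))[0]
    u,v=np.round(p0).astype(int);w=7
    sl=np.s_[v-w:v+w+1,u-w:u+w+1]; W=np.eye(2,3,dtype=np.float32)
    try: cc,W=cv2.findTransformECC(a[sl],b[sl],W,cv2.MOTION_TRANSLATION,(3,100,1e-5),None,3)
    except cv2.error: cc=0
    print(y,r,(u,v),'pred if shut',p1-p0,'meas',W[:,2],'cc',round(float(cc),3))
s=ctrl.sense();print(s['wrist_force'],s['tcp_pos'],s['ee_rot'],s['time'])
save('scene','end.png',(255,155,345,225),8)
E
```

```text
-0.055 0.13 (np.int64(301), np.int64(216)) pred if shut [-0.16  0.92] meas [-0.43  0.84] cc 0.841
-0.055 0.09 (np.int64(316), np.int64(217)) pred if shut [-0.14  0.64] meas [-0.15  0.67] cc 0.957
-0.055 0.05 (np.int64(332), np.int64(217)) pred if shut [-0.07  0.35] meas [-0.14  0.62] cc 0.768
-0.03 0.13 (np.int64(301), np.int64(208)) pred if shut [-0.16  0.95] meas [-0.45  2.08] cc 0.776
-0.03 0.09 (np.int64(316), np.int64(208)) pred if shut [-0.13  0.66] meas [-0.01  0.78] cc 0.934
-0.03 0.05 (np.int64(331), np.int64(208)) pred if shut [-0.07  0.36] meas [-0.38  0.36] cc 0.979
0.0 0.13 (np.int64(300), np.int64(198)) pred if shut [-0.15  0.99] meas [0. 0.] cc 0.0
0.0 0.09 (np.int64(315), np.int64(198)) pred if shut [-0.13  0.68] meas [0.05 0.64] cc 0.903
0.0 0.05 (np.int64(330), np.int64(198)) pred if shut [-0.06  0.38] meas [-0.36  0.42] cc 0.916
[-8.1  -2.26 31.  ] [0.58 0.03 0.15] [1.69 2.65 0.  ] 22.025
```

View pics/end.png

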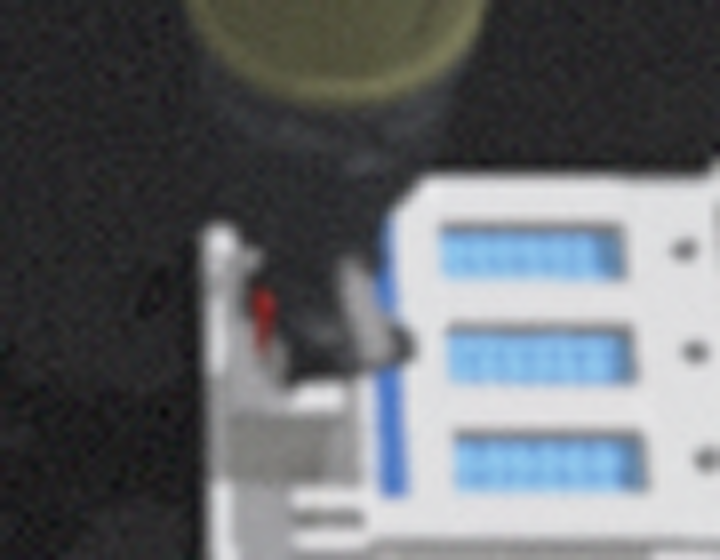

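The measured lid drop matches "shut", the push is steady at 31 N, and the pin depth is consistent. I'm handing it in.

```bash
python3 -c "
from station import ctrl
s=ctrl.sense();print(s['time'],s['wrist_force'],s['tcp_pos'],s['finger_gap']);print(ctrl.close_job())"
```

```text
22.075 [-7.84956712 -3.33940306 31.47875564] [0.58061346 0.02778848 0.14923367] 0.2393150880285816
the job is handed in; nothing more can be done
None
```

I swung the lid over from behind, took the red-knobbed pin out of the grey block, and pushed it through the lid's nose into the post. I handed the job in at about 22 s, with the gripper still on the pin and pressing.

**Last checks before handing in:**
- **Push:** the wrist force was steady at about 31 N upward. There was also a sideways push of about 8 N, probably from a small misalignment.
- **Grip:** the finger opening was steady at about 20 mm on the 22 mm knob.
- **Depth:** the tool height of 0.149 m puts the collar at the shut lid's surface, so the pin should be about 34 mm deep in the post. I worked this out from the tool height and did not see it directly.
- **Lid:** at most of the points I compared, the lid dropped in the camera image by about what I predicted for fully shut. One point near the gripper disagreed, one near the hinge was a little off and one could not be matched.

**Less certain:** before insertion the pin looked about 3 degrees tilted and 1 mm off in the grip. I corrected the offset and left the tilt to the holes. I could not measure the final tilt because the fingers hide the pin. I did not re-measure the other items on the bench at the end, but I kept clear of them and felt no stray contact.

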